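# Find the weak spring clips with pull-test cards

## Robot

A 6-joint arm with a two-finger parallel gripper is mounted at the origin on the work surface; the furniture and walls round the work are solid. World frame = base frame: x ahead of the robot, y to its left, z up, the work surface at z = 0. Lengths are in m, angles in rad, forces in N, time in s.
With the tool pointing down it reaches from about 0.325 to 0.775 m from the base axis. Payload 9.3 kg.
Tool frame: the origin (TCP) lies midway between the tips of the shut fingers; the grasp point (between the pads) lies 19 mm behind it; x points along the fingers, y is the direction in which the jaws open and shut, and the axes are right-handed (so a half turn about x gives the same grasp; the last joint's range is limited). The gripper opens to 85 mm and grips with 20 to 120 N. Pads are 22 mm wide; open, the fingers measure 114 mm over their backs; the gripper's body (76 mm by 85 mm) begins 54 mm behind the grasp point. The pads swing forward as they close: fully open they stand 13 mm farther back than shut.
Start: joints at [-0.153, 0.259, 0.021, 1.334, 0, 1.418], TCP at [0.55, -0, 0.231] pointing down, gripper open.
Joint ranges: [-3.04, 3.04], [-0.91, 1.82], [-1.04, 1.36], [-1.92, 1.95], [-1.52, 1.45], [-3.14, 3.14]. Speed limits (rad/s): [2.22, 2.22, 2.79, 3.14, 3.14, 3.14].

## Interface

Orientations are given as a rotation vector (axis times angle).
In Python, from rig import ctrl gives the robot as it stands. Calls block until the motion is done:
- ctrl.move_to(position, orientation): joint-space move of the TCP to a pose.
- ctrl.servo_line(position, rotation=None, vel=0.15): straight line of the TCP; rotation=None keeps the orientation; vel is the mean speed in m/s.
- ctrl.set_joints(angles): joint-space move.
- ctrl.gripper_to(opening, newtons=None): finger opening in m; newtons is the grip in N (None keeps the last); returns when the fingers have stopped.
- ctrl.dwell(seconds).
- ctrl.solve_ik(position, orientation): joint angles nearest the present ones, or None.
- ctrl.snapshot(name): name is "scene" or "side" or "wrist"; returns a dict with "image" (400x640x3 uint8, red, green, blue), "fx", "fy", "cx", "cy" (pixels), "camera_from_world" (4x4, takes a point from world to camera coordinates). Camera axes: x right, y down, z forward; pixel columns grow to the right and rows downward; lengths in m; the calibration is good to about 2 mm. A picture is of the moment at which its call begins. There is no depth.
A pose or a line that the arm cannot do raises ctrl.PlanningError and nothing moves.
- ctrl.close_job(): hands the job in, once; it reports no verdict.
Readings, each from a call of its own:
- ctrl.current_t(): time.
- ctrl.current_joints(): joint angles.
- ctrl.current_qd(): joint speeds.
- ctrl.current_joint_efforts(): joint torques, N m.
- ctrl.current_position(): TCP position.
- ctrl.current_ee_rot(): TCP orientation.
- ctrl.current_wrist_force(): force on the tool from outside, world axes, zero at the start.
- ctrl.current_wrist_torque(): the same for the moment, N m.
- ctrl.current_width(): finger opening in m.
Only numpy, scipy, OpenCV 4.12 (cv2) and the standard library are available. Lean on these libraries where they do the work, as an engineer would, in place of code of your own. Each camera call takes 0.05 s, during which the arm holds its last target. There are 200 camera calls.

## Task

Two of the four spring clips on the rail have gone weak. Try each clip by drawing its test card straight up by the white grip: a weak clip lets its card go well before the black limit line on the grip's stems comes out, a good one holds, and you must never pull past that line. Take the cards out of the two weak clips and stand them in the card box, leave the other two cards seated as they are in the good clips, and leave the other things on the bench alone.

Things in the scene. Friction and masses are not known exactly. Their poses are not given: they have to be found in the camera images.
- rail: Fixed aluminium strip, 66 x 208 x 10 mm; origin: centre of its underside, y along it. On it four steel spring clips that look alike, at y = -75, -25, 25, 75 mm, each 54 x 46 mm, jaws closing along x, top 50 mm above the bench. Each holds a test card upright. Two of the four, unknown which, are weak. A covered microscope 0.6 m tall stands between robot and rail: pass over it.
- card_box: Fixed grey open-topped card box, 42 (x) x 108 (y) x 60 (z) mm, walls and floor 4 mm, a divider across the middle (y = 0) makes two compartments, each 34 x 48 mm inside, centred at y = -26 and +26 mm. Origin: centre of its underside, z up. About 0.1 m behind it (+y) a socket box sticks out of the wall, 170 to 255 mm above the bench.
- card_1: Pull-test card, standing in one of the clips (the number does not tell which clip). 60 g. Aluminium plate 4 mm thick (x) x 36 mm wide (y), 44 mm high; on it a grey spring housing 10 x 36 x 20 mm; above that, on two steel stems, a white ribbed grip. Origin: middle of the plate's lower edge, z up along the card, 16 mm above the bench while seated. 90.5 mm from lower edge to the top of the grip at rest. It sits 32 mm deep between the jaws; lifted 34 mm it is free.
- grip_1 (a joint): How far the grip of card_1 has been drawn out of its spring housing, in m: 0 at rest, spring 1000 N/m (1 mm per newton of pull), stop at 0.018. A black limit line on the stems begins to show at 0.009 and is fully in view at 0.011. Weak clips let go at 3 to 6 N, good ones hold more than 15 N.
- handle_1 (a point): Centre of the white grip of card_1: 18 mm thick along the card's x (take it there, fingers closing across the card), 36 mm along y, 24 mm high; 78.5 mm above the card's lower edge at rest. It is thicker than the rest of the card.
- card_2: Pull-test card, standing in one of the clips (the number does not tell which clip). 60 g. Aluminium plate 4 mm thick (x) x 36 mm wide (y), 44 mm high; on it a grey spring housing 10 x 36 x 20 mm; above that, on two steel stems, a white ribbed grip. Origin: middle of the plate's lower edge, z up along the card, 16 mm above the bench while seated. 90.5 mm from lower edge to the top of the grip at rest. It sits 32 mm deep between the jaws; lifted 34 mm it is free.
- grip_2 (a joint): How far the grip of card_2 has been drawn out of its spring housing, in m: 0 at rest, spring 1000 N/m (1 mm per newton of pull), stop at 0.018. A black limit line on the stems begins to show at 0.009 and is fully in view at 0.011. Weak clips let go at 3 to 6 N, good ones hold more than 15 N.
- handle_2 (a point): Centre of the white grip of card_2: 18 mm thick along the card's x (take it there, fingers closing across the card), 36 mm along y, 24 mm high; 78.5 mm above the card's lower edge at rest. It is thicker than the rest of the card.
- card_3: Pull-test card, standing in one of the clips (the number does not tell which clip). 60 g. Aluminium plate 4 mm thick (x) x 36 mm wide (y), 44 mm high; on it a grey spring housing 10 x 36 x 20 mm; above that, on two steel stems, a white ribbed grip. Origin: middle of the plate's lower edge, z up along the card, 16 mm above the bench while seated. 90.5 mm from lower edge to the top of the grip at rest. It sits 32 mm deep between the jaws; lifted 34 mm it is free.
- grip_3 (a joint): How far the grip of card_3 has been drawn out of its spring housing, in m: 0 at rest, spring 1000 N/m (1 mm per newton of pull), stop at 0.018. A black limit line on the stems begins to show at 0.009 and is fully in view at 0.011. Weak clips let go at 3 to 6 N, good ones hold more than 15 N.
- handle_3 (a point): Centre of the white grip of card_3: 18 mm thick along the card's x (take it there, fingers closing across the card), 36 mm along y, 24 mm high; 78.5 mm above the card's lower edge at rest. It is thicker than the rest of the card.
- card_4: Pull-test card, standing in one of the clips (the number does not tell which clip). 60 g. Aluminium plate 4 mm thick (x) x 36 mm wide (y), 44 mm high; on it a grey spring housing 10 x 36 x 20 mm; above that, on two steel stems, a white ribbed grip. Origin: middle of the plate's lower edge, z up along the card, 16 mm above the bench while seated. 90.5 mm from lower edge to the top of the grip at rest. It sits 32 mm deep between the jaws; lifted 34 mm it is free.
- grip_4 (a joint): How far the grip of card_4 has been drawn out of its spring housing, in m: 0 at rest, spring 1000 N/m (1 mm per newton of pull), stop at 0.018. A black limit line on the stems begins to show at 0.009 and is fully in view at 0.011. Weak clips let go at 3 to 6 N, good ones hold more than 15 N.
- handle_4 (a point): Centre of the white grip of card_4: 18 mm thick along the card's x (take it there, fingers closing across the card), 36 mm along y, 24 mm high; 78.5 mm above the card's lower edge at rest. It is thicker than the rest of the card.
- eyepiece: Bystander: black spare microscope eyepiece, loose on the bench, to be left alone. Origin: centre of its underside. 38 mm across, 52 mm high.
- objective_case: Bystander: black-and-grey round objective case, loose on the bench, to be left alone. Origin: centre of its underside. 37 mm across, 62 mm high.
- tape_roll: Bystander: roll of tape, loose on the bench, to be left alone. Origin: centre of its underside. 104 mm across, 25 mm high, lying flat.
Mind the look-alikes: they are no part of the job. There is more than one size of the card_box; the one meant has the size given above. Leave any red look-alike of the card_1 alone.

How it is judged:
By the outcome, as a careful person would: the job done as asked, in the order asked, and still so for the second after the job is handed in, with the robot touching nothing.
It also fails if it takes over 69 s, if anything falls off the work surface, if the arm or the gripper's body presses on something with over 40 N, if the wrist force passes 120 N, or if a joint passes its speed limit or range.

## Working session

There is one attempt and no reset: what is moved stays moved. The work goes in short steps, each a Python script; the robot and the scene stay as the last script left them, time stands still between calls to the robot, and variables do not carry over. Pictures are saved under pics/ and viewed, about 8 in all and at most 12, crops included, and the job is handed in when it is done.

```bash
ls; mkdir -p pics; python3 - <<'E'
from rig import ctrl
import cv2,numpy as np
np.set_printoptions(precision=4,suppress=True)
for n in ("scene","side"):
    s=ctrl.snapshot(n); cv2.imwrite(f"pics/{n}0.png",s["image"][...,::-1]); print(n,s["fx"],s["fy"],s["cx"],s["cy"]); print(np.array(s["camera_from_world"]))
print(ctrl.current_t(),ctrl.current_ee_rot(),ctrl.current_width())
E
```

```text
pics
scene 409.5903490612234 409.5903490612234 319.0380373510996 192.39929870186782
[[ 0.14    0.9901  0.0126 -0.1385]
 [ 0.8831 -0.1191 -0.4539 -0.3756]
 [-0.4479  0.0747 -0.891   1.4047]
 [ 0.      0.      0.      1.    ]]
side 386.94786295657906 386.94786295657906 319.80407492891874 199.20825307502028
[[ 0.9891  0.1452 -0.0235 -0.458 ]
 [ 0.0522 -0.4958 -0.8669  0.0634]
 [-0.1375  0.8562 -0.4979  0.9375]
 [ 0.      0.      0.      1.    ]]
0.1 [ 1.2088  1.2102 -1.21  ] 0.08544039394455813
```

View pics/scene0.png

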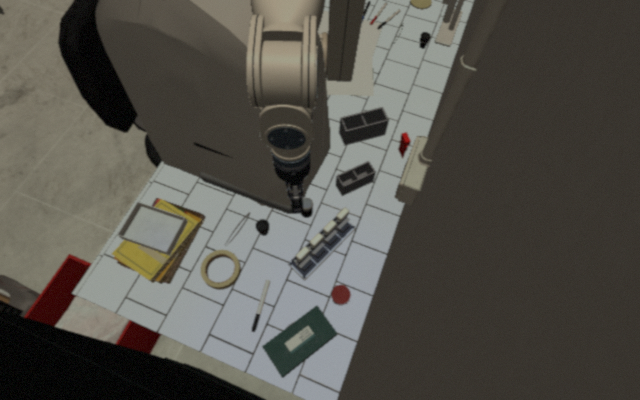

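View pics/side0.png

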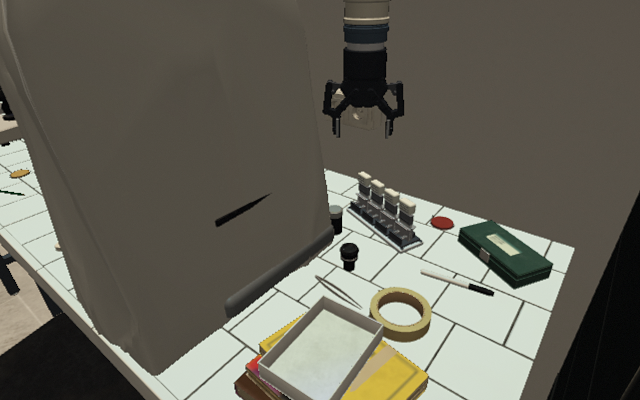

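The scene view shows the rail with four cards at about (322,243), two boxes at (363,125) and (355,178), a red look-alike at (404,143) and the wall with the socket at (415,170). The side view shows the rail from (355,190) to (415,245). Next I'll enlarge both.

```bash
cat > h.py <<'E'
import numpy as np
CAM={'scene':(409.59035,319.03804,192.3993,np.array([[.14,.9901,.0126,-.1385],[.8831,-.1191,-.4539,-.3756],[-.4479,.0747,-.891,1.4047]])),
'side':(386.94786,319.80407,199.20825,np.array([[.9891,.1452,-.0235,-.458],[.0522,-.4958,-.8669,.0634],[-.1375,.8562,-.4979,.9375]]))}
def px(cam,p):
    f,cx,cy,T=cam if not isinstance(cam,str) else CAM[cam]
    q=T[:,:3]@np.asarray(p,float)+T[:,3]; return np.array([f*q[0]/q[2]+cx,f*q[1]/q[2]+cy])
def ray(cam,u,v,z):
    f,cx,cy,T=cam if not isinstance(cam,str) else CAM[cam]
    R=T[:,:3]; o=-R.T@T[:,3]; d=R.T@np.array([(u-cx)/f,(v-cy)/f,1]); return o+d*(z-o[2])/d[2]
def cam_of(s): return (s["fx"],s["cx"],s["cy"],np.array(s["camera_from_world"])[:3])
E
python3 - <<'E'
import cv2,numpy as np
a=cv2.imread('pics/scene0.png');b=cv2.imread('pics/side0.png')
L=cv2.resize(a[100:200,320:430],None,fx=4,fy=4,interpolation=cv2.INTER_CUBIC)[:400]
M=cv2.resize(a[195:285,280:365],None,fx=4,fy=4,interpolation=cv2.INTER_CUBIC)
o=np.zeros((400,800,3),np.uint8);o[:,:440]=L;o[:360,450:790]=M;cv2.imwrite('pics/c1.png',o)
c=cv2.resize(b[160:260,320:460],None,fx=5,fy=5,interpolation=cv2.INTER_CUBIC);cv2.imwrite('pics/c2.png',c)
from h import *
print(px('scene',[.55,0,.231]),px('side',[.55,0,.231]))
E
```

```text
[293.8445531  194.65856703] [361.55071605 143.17894722]
```

View pics/c1.png

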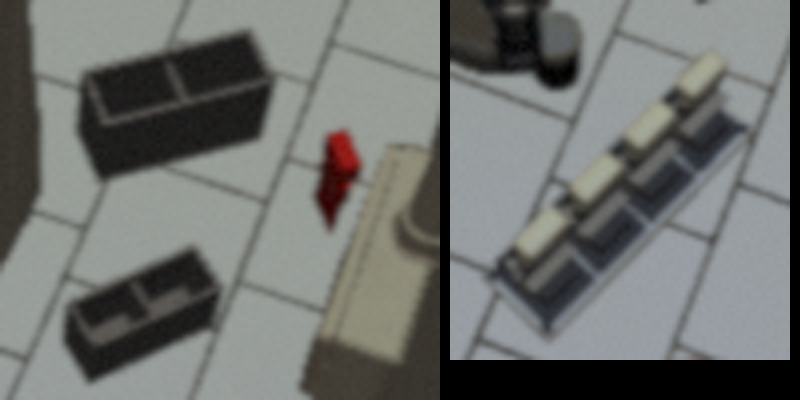

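View pics/c2.png

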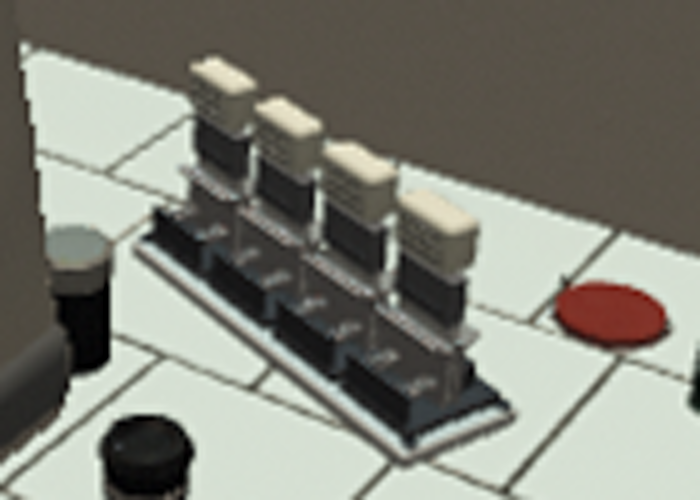

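```bash
python3 - <<'E'
from h import *
np.set_printoptions(precision=4,suppress=True)
for z in(.1065,):
  S=[ray('scene',280+(x-450)/4,195+y/4,z) for x,y in[(541,228),(597,170),(652,118),(702,71)]]
  D=[ray('side',320+x/5,160+y/5,z) for x,y in[(437,212),(360,160),(290,115),(222,72)]]
  for a,b in zip(S,D): print(a,b)
for n,C in(('small',[(72,303),(195,248),(218,290),(95,345)]),('large',[(85,72),(248,32),(270,78),(105,122)])):
  for z in(.06,.08):
    P=np.array([ray('scene',320+x/4,100+y/4,z) for x,y in C]); e=np.diff(np.r_[P,P[:1]],axis=0)
    print(n,z,P.mean(0),np.linalg.norm(e,axis=1),np.degrees(np.arctan2(e[:,1],e[:,0])))
P=[ray('scene',280+(x-450)/4,195+y/4,0) for x,y in[(547,340),(748,127),(492,282)]];print(np.array(P))
P=[ray('side',320+x/5,160+y/5,0.0) for x,y in[(135,250),(405,465),(515,418)]];print('rail side',np.array(P))
print('red',ray('scene',320+332/4,100+228/4,0),'obj',ray('scene',280+(557-450)/4,195+80/4,0), ray('scene',320+320/4,100+335/4,.2))
print('sock top',[ray('scene',320+x/4,100+y/4,.255) for x,y in((390,147),(325,335))])
print('scope? eyepiece',ray('side',320+145/5,160+500/5,0),ray('side',320+85/5,160+365/5,0), 'cover', ray('side',350,163,.0))
E
```

```text
[0.6489 0.0058 0.1065] [ 0.6474 -0.0034  0.1065]
[0.6156 0.0456 0.1065] [0.6169 0.0379 0.1065]
[0.5852 0.0856 0.1065] [0.5865 0.0769 0.1065]
[0.5569 0.123  0.1065] [0.5542 0.1175 0.1065]
small 0.06 [0.4218 0.1878 0.06  ] [0.102  0.0381 0.1007 0.0373] [ 109.1407   14.5626  -71.2551 -163.4104]
small 0.08 [0.4327 0.1839 0.08  ] [0.1    0.0373 0.0987 0.0366] [ 109.1407   14.5626  -71.2551 -163.4104]
large 0.06 [0.2324 0.2478 0.06  ] [0.1351 0.0466 0.1357 0.0489] [  99.2044    9.3521  -79.7975 -171.3524]
large 0.08 [0.2471 0.2427 0.08  ] [0.1324 0.0456 0.133  0.048 ] [  99.2044    9.3521  -79.7975 -171.3524]
[[ 0.691   0.0022  0.    ]
 [ 0.5582  0.163   0.    ]
 [ 0.6463 -0.0298  0.    ]]
rail side [[ 0.5137  0.1271  0.    ]
 [ 0.642  -0.0344  0.    ]
 [ 0.6906  0.0047  0.    ]]
red [0.3484 0.3547 0.    ] obj [0.5036 0.0329 0.    ] [0.5394 0.2616 0.2   ]
sock top [array([0.445, 0.317, 0.255]), array([0.5673, 0.2474, 0.255 ])]
scope? eyepiece [ 0.5347 -0.0705  0.    ] [0.4995 0.0238 0.    ] cover [0.499  0.4108 0.    ]
```

```bash
cat >> h.py <<'E'
from scipy.spatial.transform import Rotation as Ro
def rv(phi):
    c,s=np.cos(phi),np.sin(phi); return Ro.from_matrix(np.array([[0,0,-1],[c,s,0],[s,-c,0]]).T).as_rotvec()
E
python3 - <<'E'
from rig import ctrl
import cv2
from h import *
np.set_printoptions(precision=3,suppress=True)
print(rv(0),[ray('scene',*p,.6) for p in((328,40),(328,150))],[ray('side',*p,.02) for p in((228,305),(330,240))])
for n,p,d in(('rail',(.601,.063,.22),39),('rail',(.601,.063,.22),-141),('box',(.43,.165,.066),18.7),('box',(.43,.165,.066),-161.3),('boxhi',(.43,.165,.25),18.7)):
    print(n,d,ctrl.solve_ik(list(p),list(rv(np.radians(d)))))
ctrl.move_to([.601,.063,.22],list(rv(np.radians(39))))
s=ctrl.snapshot("wrist");cv2.imwrite("pics/w1.png",s["image"][...,::-1])
np.save('w1.npy',np.array(cam_of(s),dtype=object),allow_pickle=True)
print(cam_of(s),ctrl.current_t(),ctrl.current_position(),ctrl.current_wrist_force())
E
```

```text
[ 1.209  1.209 -1.209] [array([0.463, 0.082, 0.6  ]), array([0.673, 0.05 , 0.6  ])] [array([ 0.338, -0.243,  0.02 ]), array([ 0.49 , -0.032,  0.02 ])]
rail 39 [-0.034  0.355  0.133  1.348  0.     0.856]
rail -141 [-0.034  0.355  0.133  1.348  0.    -2.286]
box 18.7 [ 0.184  0.224 -0.479  0.868  0.     1.428]
box -161.3 [ 0.184  0.224 -0.479  0.868  0.    -1.713]
boxhi 18.7 [ 0.184  0.1   -0.131  1.339  0.     1.428]
(293.562254439732, 321.8681379529597, 203.47490179983524, array([[ 0.779,  0.627, -0.002, -0.507],
       [ 0.596, -0.741,  0.31 , -0.348],
       [ 0.193, -0.243, -0.951,  0.27 ]])) 0.75 [0.601 0.063 0.22 ] [-0.034 -0.108 -0.032]
```

View pics/w1.png

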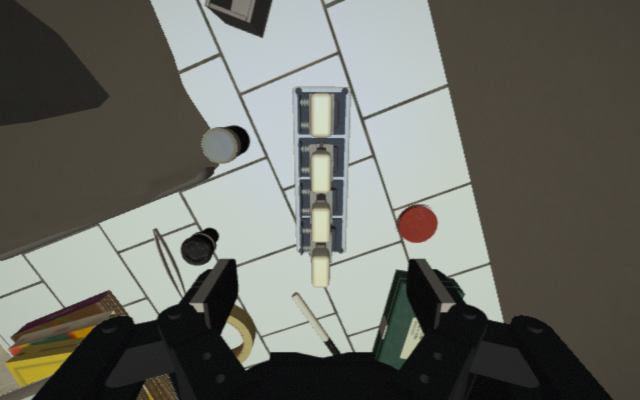

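```bash
python3 - <<'E'
from h import *
import cv2
np.set_printoptions(precision=4,suppress=True)
c=tuple(np.load('w1.npy',allow_pickle=True))
im=cv2.imread('pics/w1.png').astype(int); 
m=((im.min(2)>110)&(im[...,2]-im[...,0]>12)).astype(np.uint8); m[:,:306]=0;m[:,338:]=0;m[:90]=0;m[292:]=0
n,l,st,ce=cv2.connectedComponentsWithStats(m)
for i in range(1,n):
    if st[i,4]>200: print(st[i],ce[i])
P=np.array([ray(c,u,v,.01) for u,v in((293,87),(350,87),(347,254),(299,254))]);print(P.mean(0),P)
for st4 in (st[i] for i in range(1,n) if st[i,4]>200):
    x,y,w,h=st4[:4]
    a=ray(c,x+w/2-.5,y+1,.1065);b=ray(c,x+w/2-.5,y+h-1,.1065);print(a,b,(a+b)/2,np.linalg.norm(a-b))
E
```

```text
[310  94  22  43 643] [321.0762 117.5397]
[311 154  20  49 720] [320.4542 174.3333]
[311 208  19  40 629] [320.151  225.1224]
[311 256  19  32 530] [320.0906 271.4132]
[0.6021 0.0618 0.01  ] [[ 0.511   0.1225  0.01  ]
 [ 0.5609  0.1625  0.01  ]
 [ 0.6933  0.0012  0.01  ]
 [ 0.6431 -0.0392  0.01  ]]
[0.5431 0.1327 0.1065] [0.5637 0.107  0.1065] [0.5534 0.1198 0.1065] 0.032971060482134294
[0.5739 0.0943 0.1065] [0.6009 0.0606 0.1065] [0.5874 0.0774 0.1065] 0.043129076149469175
[0.6048 0.055  0.1065] [0.6291 0.0246 0.1065] [0.6169 0.0398 0.1065] 0.03891817969932729
[0.6359 0.0162 0.1065] [ 0.6572 -0.0104  0.1065] [0.6465 0.0029 0.1065] 0.034057625819400424
```

```bash
cat > act.py <<'E'
from rig import ctrl
from h import *
YAW=np.radians(38.9); C=np.array([.601,.0605]); YD=np.array([-np.sin(YAW),np.cos(YAW)]); ZG=.0755
def F(): return np.array(ctrl.current_wrist_force())
def test(off,first_open=.05):
    p=C+off*YD; r=list(rv(YAW))
    ctrl.move_to([*p,.145],r); ctrl.gripper_to(first_open,30)
    ctrl.servo_line([*p,ZG],vel=.12)
    f0=F(); ctrl.gripper_to(.0,30); f1=F(); print('t',ctrl.current_t(),'w',ctrl.current_width(),'pos',ctrl.current_position(),'f0',f0,'grip df',f1-f0)
    pull=0; peak=0
    for k in range(1,9):
        dz=min(k*.001,.0075); ctrl.servo_line([*p,ZG+dz],vel=.02); ctrl.dwell(.05)
        pull=f0[2]-F()[2]; peak=max(peak,pull); print(f'{dz*1e3:.1f}mm z={ctrl.current_position()[2]:.4f} pull {pull:.2f}')
        if pull>8: break
        if peak>2.5 and pull<peak-1.5: return 'weak'
    return 'good' if pull>5.5 else 'unclear'
def putback(off):
    p=C+off*YD; ctrl.servo_line([*p,ZG],vel=.03); ctrl.dwell(.05); print('back f',F()); ctrl.gripper_to(.05)
    ctrl.servo_line([*p,.145],vel=.15)
E
python3 - <<'E'
from act import *
import cv2
np.set_printoptions(precision=3,suppress=True)
v=test(.075);print(v)
if v=='good': putback(.075)
s=ctrl.snapshot('side');cv2.imwrite('pics/t1.png',cv2.resize(s['image'][100:260,300:460,::-1],None,fx=3,fy=3)); print(ctrl.current_t())
E
```

```text
t 2.8 w 0.01764470834261559 pos [0.554 0.119 0.076] f0 [ 1.082 -0.415  0.488] grip df [-0.19   1.335  6.202]
1.0mm z=0.0765 pull 0.68
2.0mm z=0.0775 pull 0.74
3.0mm z=0.0785 pull 2.11
4.0mm z=0.0795 pull 2.21
5.0mm z=0.0805 pull 2.00
6.0mm z=0.0815 pull 2.19
7.0mm z=0.0825 pull 2.05
7.5mm z=0.0830 pull 2.19
unclear
5.25
```

View pics/t1.png

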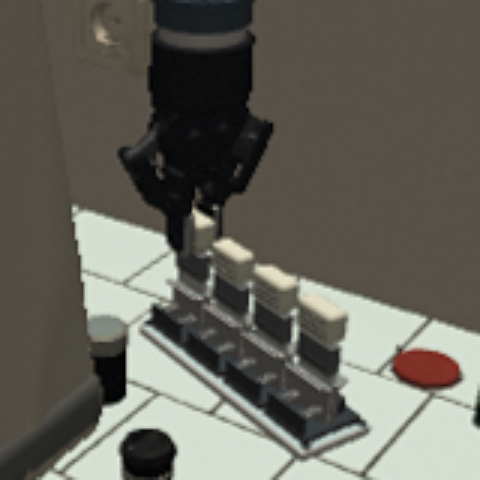

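```bash
python3 - <<'E'
from act import *
import cv2
print(F(),ctrl.current_width(),ctrl.current_t())
s=ctrl.snapshot('side');b=s['image'][...,::-1];a=cv2.imread('pics/side0.png')
k=lambda i:cv2.resize(i[160:220,345:395],None,fx=8,fy=8,interpolation=cv2.INTER_CUBIC)
cv2.imwrite('pics/t2.png',np.hstack([k(a),k(b)]))
for off in(.075,.025):
  q=[*(C+off*YD)]; print(px('side',q+[.0965-.0145]),px('side',q+[.0895-.0145]))
E
```

```text
[ 3.07219977  1.89736456 -2.73097875] 0.01768571748351605 5.25
[363.94018546 183.38817958] [363.84278049 185.98412801]
[376.93033427 191.87070422] [376.77782487 194.54336531]
```

View pics/t2.png

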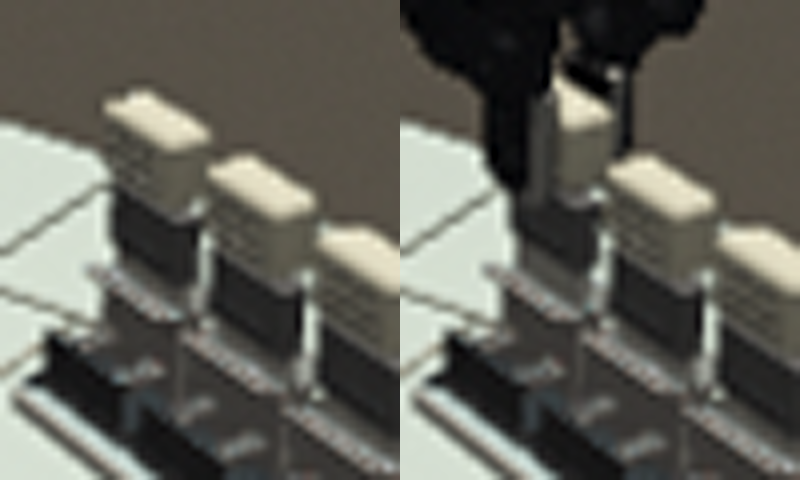

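The card has risen with the grip at about 2 N of pull and the stems are hardly drawn, so the clip at +75 is weak. I'll draw the card out with a force guard and look over the box.

```bash
cat >> act.py <<'E'
def draw_out(off):
    p=C+off*YD; z=ctrl.current_position()[2]; mx=0
    while z<ZG+.042:
        z+=.006; ctrl.servo_line([*p,z],vel=.05); f=-F()[2]; mx=max(mx,f)
        if f>8.5: print('STOP',z,f); return False
    ctrl.servo_line([*p,.215],vel=.2); ctrl.dwell(.1); print('out, max pull',mx,'now',F(),'w',ctrl.current_width()); return True
E
python3 - <<'E'
from act import *
import cv2
if draw_out(.075):
    ctrl.move_to([.44,.14,.225],list(rv(np.radians(18.7))))
    s=ctrl.snapshot('wrist');cv2.imwrite('pics/w2.png',s['image'][...,::-1]);np.save('w2.npy',np.array(cam_of(s),dtype=object),allow_pickle=True)
    g=ctrl.snapshot('scene')['image'][...,::-1];g2=ctrl.snapshot('side')['image'][...,::-1]
    cv2.imwrite('pics/s2.png',np.hstack([cv2.resize(g[0:280,180:460],(400,400)),cv2.resize(g2[0:280,200:480],(400,400))]))
    print(ctrl.current_joints(),ctrl.current_joint_efforts(),ctrl.current_t())
E
```

```text
out, max pull 1.965373269663242 now [-0.40528661  0.52062962 -1.20208088] w 0.01748050175613264
[ 1.25465017e-01  1.12065244e-01 -1.82872965e-01  1.27664642e+00
 -6.81761520e-05  1.36965880e+00] [ 3.02913710e-01 -4.44559228e+01  3.41405761e+01  4.80860041e-02
  6.62030085e-03 -5.79333398e-03] 8.325
```

View pics/w2.png

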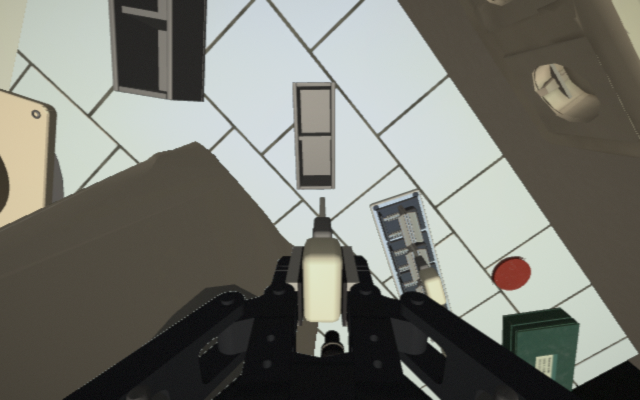

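View pics/s2.png

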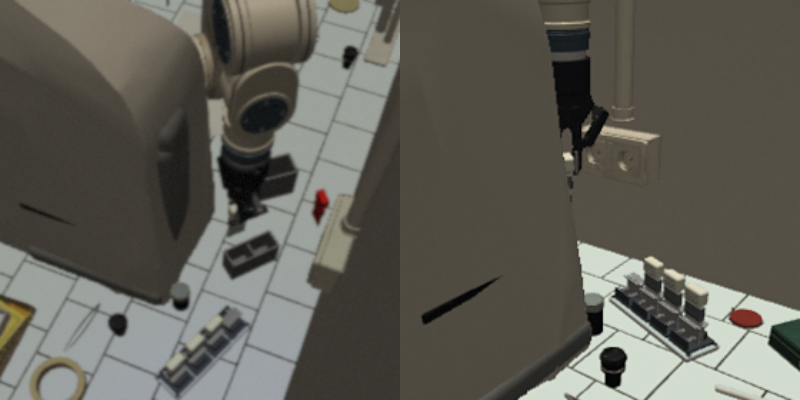

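The wrist picture shows the box rim at about (293,83), (333,82), (335,188) and (297,188), with the divider at row 135. The card hangs straight at (322,200). The cover lies to the left, and moving to the box takes the hand away from it. Next I'll place the card in the near compartment.

```bash
python3 - <<'E'
from h import *
np.set_printoptions(precision=4,suppress=True)
c=tuple(np.load('w2.npy',allow_pickle=True))
P=np.array([ray(c,u,v,.06) for u,v in((292.5,82.5),(333.5,82),(335.5,188.5),(296.5,188.5))]);e=np.diff(np.r_[P,P[:1]],axis=0)
print(P,P.mean(0),np.linalg.norm(e,axis=1),np.degrees(np.arctan2(e[:,1],e[:,0])))
print((ray(c,300,135,.06)+ray(c,333,135,.06))/2)
print('card edge at z',ray(c,322,203,.165))
E
```

```text
[[0.3788 0.2291 0.06  ]
 [0.4165 0.2423 0.06  ]
 [0.4543 0.1418 0.06  ]
 [0.4141 0.1282 0.06  ]] [0.4159 0.1853 0.06  ] [0.04   0.1074 0.0424 0.1069] [  19.3771  -69.4023 -161.2603  109.2822]
[0.4168 0.1891 0.06  ]
card edge at z [0.4348 0.1537 0.165 ]
```

```bash
cat >> act.py <<'E'
BY=np.radians(19.3); B=np.array([.4175,.187]); BD=np.array([-np.sin(BY),np.cos(BY)])
def place(off,pre=None):
    p=B+off*BD; f0=F()[2]
    ctrl.servo_line([*p,.078],vel=.1); ctrl.dwell(.1); f0=F()[2]; e0=np.array(ctrl.current_joint_efforts()); print('hang f',F())
    z=.0735
    while z>.0605:
        ctrl.servo_line([*p,z],vel=.04); d=F()[2]-f0
        if d>1.2: break
        z-=.001
    ctrl.dwell(.1); print('floor z',z,'f',F()-[0,0,f0],ctrl.current_t())
E
python3 - <<'E'
from act import *
import cv2
r=list(rv(BY)); p=B-.026*BD
ctrl.move_to([*p,.2],r); ctrl.servo_line([*p,.125],vel=.15); ctrl.dwell(.05)
s=ctrl.snapshot('wrist');g=ctrl.snapshot('scene')['image'][...,::-1]
w=s['image'][...,::-1]
cv2.imwrite('pics/p1.png',np.hstack([cv2.resize(w[40:340,170:470],(400,400)),cv2.resize(g[110:230,280:400],(400,400),interpolation=cv2.INTER_CUBIC)]))
c=cam_of(s); print([px(c,[*(B+.5*(a*.042*np.array([np.cos(BY),np.sin(BY)])+b*.108*BD)),.06]) for a,b in((-1,1),(1,1),(1,-1),(-1,-1))]); print(ctrl.current_t(),F())
E
```

```text
[array([289.67301843, 107.78309577]), array([351.44755569, 107.71771185]), array([347.32332612, 250.72192268]), array([294.44802804, 250.79992698])]
9.4 [-0.67830367 -0.57673176 -0.69663213]
```

View pics/p1.png

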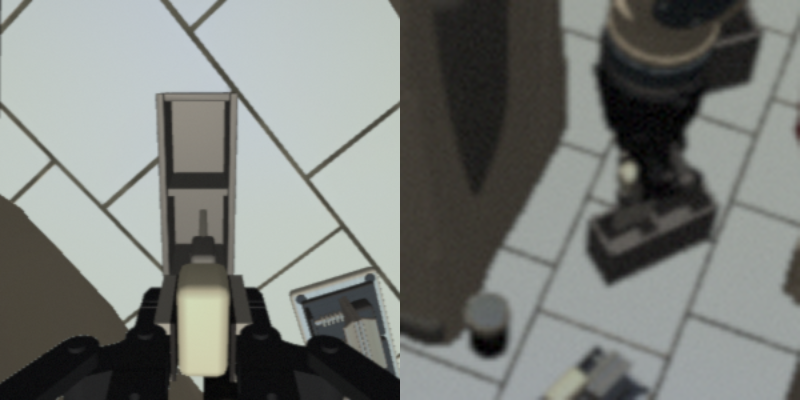

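```bash
sed -i 's/\[.4175,.187\]/[.4160,.1853]/' act.py; python3 - <<'E'
from act import *
import cv2
np.set_printoptions(precision=3,suppress=True)
place(-.026)
p=B-.026*BD; ctrl.gripper_to(.05); ctrl.servo_line([*p,.17],vel=.15); ctrl.dwell(.1)
w=ctrl.snapshot('wrist')['image'][...,::-1];g=ctrl.snapshot('scene')['image'][...,::-1]
cv2.imwrite('pics/p2.png',np.hstack([cv2.resize(w[40:340,170:470],(400,400)),cv2.resize(g[110:230,280:400],(400,400),interpolation=cv2.INTER_CUBIC)]))
print(ctrl.current_t())
E
```

```text
hang f [0.174 0.45  0.265]
floor z 0.06349999999999999 f [-2.447  0.422  9.635] 12.975
14.45
```

View pics/p2.png

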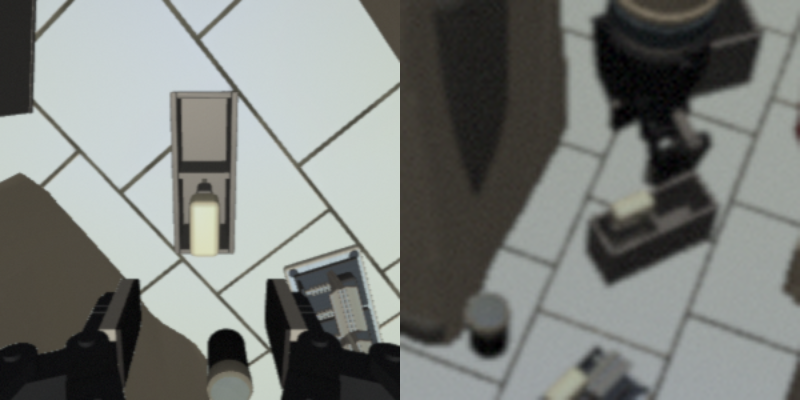

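```bash
cat > run.py <<'E'
from act import *
def fz():
    v=[]
    for _ in range(6): ctrl.dwell(.025); v.append(F()[2])
    return np.mean(v)
def test2(off):
    p=C+off*YD
    ctrl.move_to([*p,.17],list(rv(YAW))); ctrl.servo_line([*p,ZG],vel=.12); ctrl.dwell(.25)
    f0=fz(); ctrl.gripper_to(0,30); ctrl.dwell(.2); print('off',off,'w',ctrl.current_width(),'grip df',fz()-f0)
    out=[]
    for dz in(.0015,.003,.0045,.006,.0075):
        ctrl.servo_line([*p,ZG+dz],vel=.02); d=f0-fz(); out.append(round(float(d),2))
        if d>8.2: break
    print('pulls',out,'t',ctrl.current_t()); return out[-1]
nw=1
for off in(.025,-.025,-.075):
    d=test2(off)
    if d>5.5: putback(off); print('good')
    elif d<3.2 and nw<2:
        nw+=1; print('weak')
        if not draw_out(off): break
        q=B+.026*BD; ctrl.move_to([*q,.2],list(rv(BY))); place(.026); ctrl.gripper_to(.05); ctrl.servo_line([*q,.2],vel=.15)
    else: print('UNCLEAR'); break
print(ctrl.current_t())
E
python3 run.py
```

```text
off 0.025 w 0.017279833384011276 grip df 1.636105292907325
pulls [1.71, 2.93, 4.65, 5.79, 6.75] t 19.275
back f [ 0.62966563 -0.00256666 -0.31389913]
good
off -0.025 w 0.017792076768239934 grip df 2.117020933033631
pulls [1.96, 3.06, 4.48, 4.44, 4.92] t 25.1583
UNCLEAR
25.1583
```

Pull levels off at 4.5–4.9 N, which suggests the card is sliding. I'll lift a little more; the draw in mm equals the pull in N, so it stays short of the line.

```bash
cat > r2.py <<'E'
from act import *
import cv2
p=C-.025*YD
def fz():
    v=[]
    for _ in range(6): ctrl.dwell(.025); v.append(F()[2])
    return np.mean(v)
o=[]
for dz in(.0085,.0095,.0105,.012):
    ctrl.servo_line([*p,ZG+dz],vel=.02); o.append(round(float(-fz()),2))
    if o[-1]>7: break
print(o,ctrl.current_t(),ctrl.current_width(),ctrl.current_position())
b=ctrl.snapshot('side')['image'][...,::-1];a=cv2.imread('pics/side0.png')
k=lambda i:cv2.resize(i[165:240,360:425],(400,460),interpolation=cv2.INTER_CUBIC)
cv2.imwrite('pics/t3.png',np.hstack([k(a),k(b)]))
E
python3 r2.py
```

```text
[4.85, 4.74, 4.75, 4.7] 26.7583 0.01786715012534944 [0.61670723 0.04100949 0.08749892]
```

```bash
cat > r3.py <<'E'
from act import *
np.set_printoptions(precision=3,suppress=True)
if draw_out(-.025) and ctrl.current_width()>.012:
    q=B+.026*BD; ctrl.move_to([*q,.2],list(rv(BY))); place(.026); print('w',ctrl.current_width()); ctrl.gripper_to(.05); ctrl.servo_line([*q,.2],vel=.15)
    print(ctrl.current_t())
E
python3 r3.py && sed -i 's/^nw=1/nw=2/; s/in(.025,-.025,-.075)/in(-.075,)/' run.py
```

```text
out, max pull 5.295910830838921 now [ 0.511 -0.29  -0.529] w 0.017387700210985353
hang f [-0.042  0.105 -0.328]
floor z 0.06349999999999999 f [-0.088  0.234  1.196] 34.4917
w 0.017624088896769512
35.9667
```

The floor contact height (0.0635) matches an unslipped grasp, so that clip was weak too. Now I'll test the last clip, then do a final look.

```bash
python3 run.py && python3 - <<'E'
from act import *
import cv2
ctrl.move_to([.50,.10,.28],list(rv(np.radians(30)))); ctrl.dwell(.2)
w=ctrl.snapshot('wrist')['image'][...,::-1];b=ctrl.snapshot('side')['image'][...,::-1]
cv2.imwrite('pics/f.png',np.hstack([cv2.resize(w[0:300,170:470],(400,400)),cv2.resize(b[160:260,345:445],(400,400),interpolation=cv2.INTER_CUBIC)]))
print(ctrl.current_t(),ctrl.current_width(),F())
E
```

```text
off -0.075 w 0.017682462910776874 grip df 3.4825618582036144
pulls [1.24, 2.94, 4.03, 6.07, 7.45] t 41.25
back f [-4.71405484 -4.96275492 -0.44827417]
good
42.7333
43.925 0.05000443021958725 [-0.45176711  0.27198315 -0.47766918]
```

View pics/f.png

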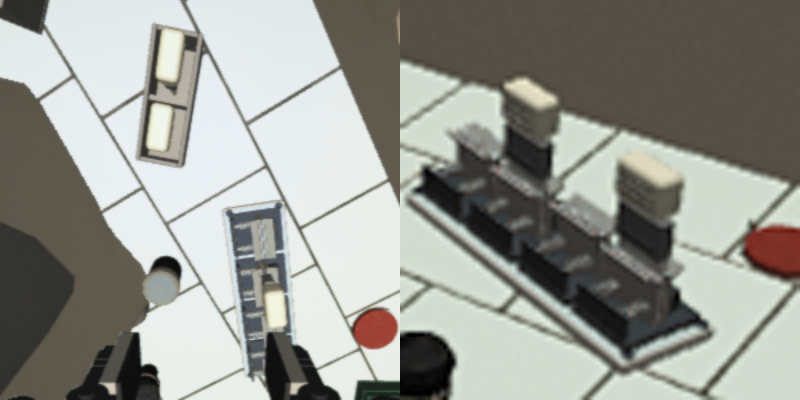

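Both removed cards stand in the box, one per compartment at (168,55) and (158,127). The other two are still seated in the second and fourth clips. Handing in.

```bash
python3 -c "
from rig import ctrl
ctrl.close_job()"
```

```text
the job is handed in; nothing more can be done
```

I tested all four clips and found two weak, at rail y = +75 and −25 mm. Their cards now stand in the card box, one per compartment, and the job is handed in at about 44 s of the 69 s allowed.

| Clip (rail y) | Pull test | Verdict |
|---|---|---|
| +75 mm | Pull levelled off at about 2.2 N and the card slid up | Weak, card moved to the box |
| +25 mm | Held 6.8 N at 7.5 mm of lift | Good, card put back to its seated height |
| −25 mm | Pull levelled off at 4.5–5 N and the card slid up | Weak, card moved to the box |
| −75 mm | Held 7.5 N at 7.5 mm of lift | Good, card put back to its seated height |

- **Limit line:** no grip was drawn past about 7.5 mm, short of the 9 mm where the line begins to show.
- **Final picture:** both removed cards stand in the box. The other two are seated in their clips, and the gripper is open and clear of everything.
- **Unclear readings:** my automatic check called both weak clips "unclear". I settled +75 from a close-up showing the card had risen. I settled −25 by lifting 4.5 mm more, with no rise in pull, and by the floor contact height in the box, which showed the grasp had not slipped.
- **Side force:** at the put-back in the −75 clip the wrist read about 5 N in both x and y. It was gone after release, and the card looks straight in the final picture.
- **Not checked closely:** I didn't check the eyepiece, objective case and tape roll one by one at the end.

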